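# Shim a watch plate flush in its nest and hold it

## Robot

A 7-joint arm with a two-finger parallel gripper is mounted at the origin on the work surface. World frame = base frame: x ahead of the robot, y to its left, z up, the work surface at z = 0. Lengths are in m, angles in rad, forces in N, time in s.
With the tool pointing down it reaches from about 0.425 to 0.875 m from the base axis. Payload 4.7 kg.
Tool frame: the origin (TCP) lies on the centre line of the jaws, within the pads' length; the fingertips stand ahead of it and the grasp point (between the pads) lies 8 mm behind it (ctrl.finger_overhang is the x of the fingertips in the tool frame, in m); x points along the fingers, z is the direction in which the jaws open and shut, and the axes are right-handed (so a half turn about x gives the same grasp; the last joint's range is limited). The gripper opens to 87 mm and grips with 3 to 60 N. Pads are 19 mm wide; open, the fingers measure 117 mm over their backs; the gripper's body (75 mm by 190 mm) begins 51 mm behind the grasp point.
Start: joints at [1.288, 0.321, -0.07, 1.45, 0.023, 1.371, -0.057], TCP at [0.19, -0.622, 0.2] pointing down, gripper open.
Joint ranges: [-2.86, 2.86], [-0.3, 2.09], [-1.38, 1.24], [0.06, 2.45], [-1.56, 4.7], [0.09, 2.05], [-2.69, 2.69]. Speed limits (rad/s): [2.57, 2.57, 3.14, 3.14, 3.14, 3.14, 3.14].

## Interface

Orientations are given as a rotation vector (axis times angle).
In Python, from bench import readout, viewer, job, nets, ctrl gives the robot as it stands.
- The arm moves only by the shell command python3 -m creep 'ROWS' [FORCE]. ROWS is JSON, a list of rows, each an object with "linear": the shift along the tool's x, y, z in m, a list of three; "twist": the turn, a rotation vector about the tool's x, y, z in degrees, a list of three; "fingers": the gripper's target within -1 to 1 (shut at 1, half-way at 0, fully open at -1). A call has 1 to 8 rows; each row is the pose to reach, as a shift and turn from the pose commanded when the call began, along the tool's axes at that moment; what a row does not reach only later rows make up. A row lasts 1/12 s, in which the tool goes at most 41.7 mm and 7.16 degrees, less where a joint would pass 70% of its speed; a pose out of reach is approached as far as the arm can. A call with a gripper value outside its range is refused whole. The fingers move at their own pace and stop on an object; FORCE is the grip in N (left out, the last holds). Time passes only in rows, so rows that repeat a pose let the fingers close. It gives the time, the measured TCP pose, the force and the opening at its end, in the units of the state.
- readout.get_state(): the state, without advancing time (a new reading comes with each control period).
- viewer.get_image(name): name is "side" or "top" or "wrist"; returns (picture, depth): 384x512x3 uint8, red, green, blue; 384x512 float32, m along the optical axis (not along the pixel's ray), 0 where there is no reading.
- viewer.camera_params(name): a dict with "K" (3x3 intrinsics, pixels), "k1" (the pictures are not rectified: a ray, as slopes to the right and down, at radius r is drawn at 1 + k1 r^2 times it, then the intrinsics apply), "cam_to_world" (4x4, takes a point from camera to world coordinates). Camera axes: x right, y down, z forward; pixel columns grow to the right and rows downward; lengths in m; the calibration is good to about 2 mm. A picture is of the moment at which its call begins: read the wrist's pose just before it. camera_params takes no time and is no camera call; for the wrist camera it gives the pose at the moment of the call.
- job.close_job(): hands the job in, once; it reports no verdict.
Trained networks look in the newest picture that a camera, given by its name, has taken for a name from the list of things; names that differ only in an ending like _2 or _b are one class to them, and where a whole thing is asked for, a point or a joint stands for the part that bears it (a point fixed in the world has none). Each returns a list of dicts, best first, with "conf" (0 to 1); they miss things now and then, are a little off and sometimes report something else, mostly with a low value. They report only what shows in the picture. A call takes as long as a camera call.
- nets.boxes_of(camera, label): "centre" ([x, y, z] in m, in world coordinates, good to about 4 mm: the middle of the surface that is visible of it).
- nets.place_of(camera, label): "centre" ([x, y, z] in m, in world coordinates, good to about 4 mm: a listed point, or the origin of a listed thing).
The state is a dict: "time": time; "joint_positions": joint angles; "qd": joint speeds; "joint_torque": joint torques, N m; "position": TCP position; "tool_rot": TCP orientation; "ft_force": force on the tool from outside, world axes, zero at the start; "torque": the same for the moment, N m; "grip_width": opening from 0.0 (shut) to 1.0 (fully open).
Only numpy, scipy, OpenCV 4.12 (cv2) and the standard library are available. Lean on these libraries where they do the work, as an engineer would, in place of code of your own. Each camera call takes 0.05 s, during which the arm holds its last target.

## Task

The brass plate lies loose in the metal assembly nest between two end stops, with a gap at either end. Pick up the upright steel spacer, lower it down onto the nest floor in the one gap that is wide enough for it (do not force it into the narrow gap), then push sideways with it so that the plate slides flush against the stop across the narrow gap. Finish while still gripping the spacer upright and pressing the plate firmly home: do not let go, and do not disturb the jar, loupe and screwdriver.

Things in the scene. Friction and masses are not known exactly. Their poses are not given: they have to be found in the camera images.
- spacer: Plain steel spacer, a slab 44 mm (its x) by 14 mm (its y, thickness) by 60 mm tall (z), about 0.22 kg, standing upright and loose on the bench. Origin at the centre of its underside. Best gripped across the 14 mm thickness in its upper part (more than 25 mm above its underside), so that the fingertips stay above the plate and the stops.
- plate: Loose brass watch plate, 50 mm (x) by 54 mm (y) by 14 mm thick (z), about 0.3 kg, with drilled holes and a round engraving on top, lying on the nest floor. Origin at the centre of its underside. It slides along the nest's y until it meets a stop.
- nest: Fixed aluminium nest: a bench plate 90 mm (x) by 190 mm (y) whose floor lies 12 mm above the bench, with a 6 mm wide rail along each long edge rising 6 mm above the floor (78 mm clear between the rails). Origin at the centre of its underside, on the bench. The plate and stops stand in a row along its y.
- broad_stop: Fixed dark steel end stop, the broad one: 70 mm (x) by 48 mm (y) by 16 mm tall, standing on the nest floor, square to the nest, at either its +y or its -y end. Origin at the centre of its underside. The gap between it and the plate is 3 to 11 mm: too narrow for the spacer.
- slim_stop: Fixed dark steel end stop, the slim one: 70 mm (x) by 8 mm (y) by 16 mm tall, standing on the nest floor at the end opposite the broad stop. Origin at the centre of its underside. The gap between it and the plate is 23 to 31 mm: wide enough for the spacer.
- jar: Bystander: small closed jar with a white screw cap, 44 mm across, 50 mm tall, loose on the bench. Origin at the centre of its underside.
- loupe: Bystander: black eye loupe, 36 mm across, 34 mm tall, loose on the bench. Origin at the centre of its underside.
- driver: Bystander: small screwdriver 140 mm long, lying loose on the bench along its x axis.

How it is judged:
By the outcome, as a careful person would: the job done as asked, in the order asked, and still so for the second after the job is handed in, while the arm keeps its last pose, push and grip.
It also fails if it takes over 42 s, if anything falls off the work surface, if the arm or the gripper's body presses on something with over 40 N, if the wrist force passes 120 N, or if a joint passes its speed limit or range.

## Working session

There is one attempt and no reset: what is moved stays moved. The work goes in short steps, Python scripts to look and compute and a shell command to move; the robot and the scene stay as the last step left them, time stands still between calls to the robot, and variables do not carry over. Pictures are saved under pics/ and viewed, and the job is handed in when it is done.

```bash
ls; mkdir -p pics; python3 - <<'E'
from bench import readout, viewer, job, nets, ctrl
import cv2
s=readout.get_state(); print(s); print(ctrl.finger_overhang)
for n in ("top","side"):
    im,d=viewer.get_image(n); cv2.imwrite(f"pics/{n}0.png",im[:,:,::-1])
    print(n,viewer.camera_params(n))
    for l in ("spacer","plate","nest","broad_stop","slim_stop","jar","loupe","driver"):
        if n=="top": print(l,nets.place_of(n,l)[:2])
print(readout.get_state()["time"])
E
```

```text
pics
{'time': 0.0, 'joint_positions': array([ 1.28812296,  0.32181753, -0.07008109,  1.45168672,  0.02261249,
        1.37082635, -0.05691839]), 'qd': array([-6.15806132e-04, -1.88716802e-03, -1.58155876e-03, -8.15864637e-04,
       -3.59289963e-04, -7.20908787e-04, -4.62260139e-05]), 'joint_torque': array([-4.22207868e-04, -4.91284204e+01, -4.04277295e-01, -3.12526238e+01,
       -6.41124928e-02,  4.37833916e-02,  1.97041340e-04]), 'position': array([ 0.18984642, -0.62101596,  0.19935922]), 'tool_rot': array([ 0.9889684 ,  1.3367839 , -0.98719655]), 'ft_force': array([-0.20571867,  0.50612058,  0.30828405]), 'torque': array([-0.00785859, -0.01659899, -0.00605833]), 'grip_width': 1.0015007696548612}
0.011
top {'K': array([[377.23280555,   0.        , 255.20302637],
       [  0.        , 377.23280555, 191.34974965],
       [  0.        ,   0.        ,   1.        ]]), 'k1': -0.030965424412790765, 'cam_to_world': array([[ 0.0120117 , -0.99239854,  0.122478  ,  0.49014611],
       [-0.99972284, -0.01439904, -0.01862552,  0.00276563],
       [ 0.02024751, -0.12222033, -0.99229644,  0.864
[... 365 characters left out ...]
': 0.64}, {'centre': [0.5984, 0.1056, 0.0049], 'conf': 0.18}]
jar [{'centre': [0.7332, -0.1558, 0.0058], 'conf': 0.85}]
loupe [{'centre': [0.7018, -0.3358, -0.0008], 'conf': 0.59}]
driver [{'centre': [0.5543, 0.3566, -0.001], 'conf': 0.91}]
side {'K': array([[386.30605974,   0.        , 255.09536016],
       [  0.        , 386.30605974, 195.24563596],
       [  0.        ,   0.        ,   1.        ]]), 'k1': 0.010729371133047356, 'cam_to_world': array([[ 0.92359917, -0.20155204,  0.32610022,  0.29344122],
       [-0.38312206, -0.51522292,  0.76665692, -0.77748184],
       [ 0.01349304, -0.83301988, -0.55307849,  0.61414158],
       [ 0.        ,  0.        ,  0.        ,  1.        ]])}
0.5
```

View pics/top0.png

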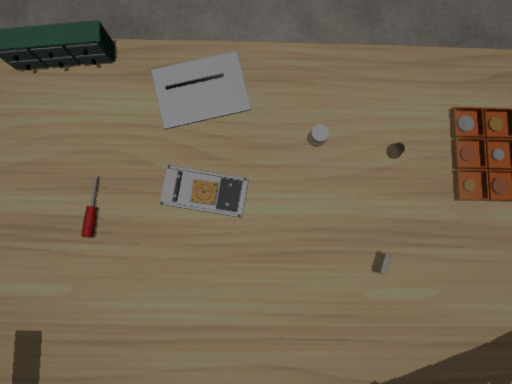

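View pics/side0.png

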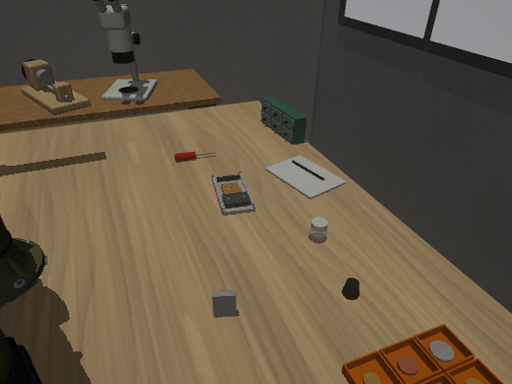

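The slim stop (177,186) is at the nest's +y end, with the wide gap around column 187. The broad stop is at (229,195). The spacer is at (382,263). Next I'll refine these from the clouds.

```bash
cat > h.py <<'E'
import numpy as np, cv2
from scipy.spatial.transform import Rotation as R
from bench import readout, viewer, job, nets, ctrl
def cloud(n):
    P=viewer.camera_params(n); im,d=viewer.get_image(n)
    K=P["K"]; v,u=np.mgrid[:384,:512]
    uv=np.stack([u.ravel(),v.ravel()],1).astype(np.float64)[:,None]
    n_=cv2.undistortPoints(uv,K,np.array([P["k1"],0,0,0,0.]))[:,0]
    z=d.ravel()
    c=np.stack([n_[:,0]*z,n_[:,1]*z,z],1)
    T=P["cam_to_world"]; w=c@T[:3,:3].T+T[:3,3]
    w[z==0]=np.nan
    return im,w.reshape(384,512,3)
def rect(p):
    (c,s,a)=cv2.minAreaRect((p*1000).astype(np.float32)); return np.round(c,1),np.round(s,1),round(a,1)
def st():
    s=readout.get_state(); M=R.from_rotvec(s["tool_rot"]).as_matrix(); return s,M
def show(im,name,box=None,f=1):
    if box: im=im[box[1]:box[3],box[0]:box[2]]
    im=cv2.resize(im,None,fx=f,fy=f,interpolation=cv2.INTER_CUBIC); cv2.imwrite("pics/"+name,im[:,:,::-1])
E
python3 - <<'E'
from h import *
s,M=st(); print(M.round(3), s["position"])
im,w=cloud("top")
show(im,"top1.png",(140,140,420,290),2.8)
def near(c,r): 
    p=w.reshape(-1,3); return p[(np.hypot(p[:,0]-c[0],p[:,1]-c[1])<r)]
p=near((.442,-.293),.05); t=p[p[:,2]>.045]; print("spacer top",len(t),rect(t[:,:2]),np.median(t[:,2]))
p=near((.596,.102),.13); 
for a,b in((.007,.04),(.0215,.04)): t=p[(p[:,2]>a)&(p[:,2]<b)]; print(a,len(t),rect(t[:,:2]))
im,w=cloud("side")
p=near((.442,-.293),.05); t=p[p[:,2]>.056]; print("side spacer top",len(t),rect(t[:,:2]),np.median(t[:,2]))
t=p[(p[:,2]>.01)&(p[:,2]<.05)]; print("face",len(t),rect(t[:,:2]))
for l in("spacer","slim_stop","plate","broad_stop","nest"): print(l,nets.place_of("side",l)[:1])
E
```

```text
[[-0.     0.956  0.292]
 [-0.     0.292 -0.956]
 [-1.    -0.     0.   ]] [ 0.19006822 -0.62157745  0.20046139]
spacer top 173 (array([ 438.6, -290.1]), array([14.9, 41.8]), 69.7) 0.060167593838825084
0.007 3325 (array([594.9, 103.8]), array([190.5,  90.5]), 81.5)
0.0215 1352 (array([593.4,  94.6]), array([146.5,  86. ]), 82.2)
side spacer top 160 (array([ 439. , -294.2]), array([15.8, 41.4]), 71.6) 0.06031373045572569
face 329 (array([ 437. , -299.9]), array([ 4.7, 43.9]), 72.3)
spacer [{'centre': [0.44, -0.2908, 0.0059], 'conf': 0.96}]
slim_stop [{'centre': [0.6052, 0.1627, 0.0124], 'conf': 0.41}]
plate [{'centre': [0.5906, 0.1056, 0.0131], 'conf': 0.44}]
broad_stop [{'centre': [0.588, 0.0451, 0.0123], 'conf': 0.65}]
nest [{'centre': [0.5954, 0.1072, 0.002], 'conf': 0.85}]
```

View pics/top1.png

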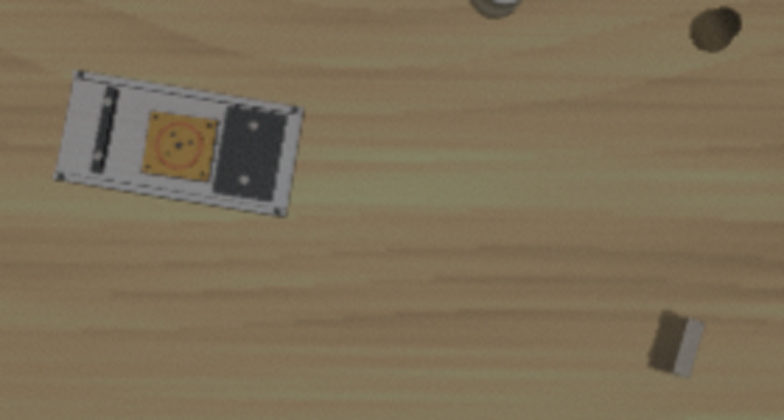

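```bash
python3 -m creep '[{"linear":[0,0.04,-0.029],"twist":[5,0,0],"fingers":-1},{"linear":[0,0.074,-0.053],"twist":[12,0,0],"fingers":-1},{"linear":[0,0.107,-0.077],"twist":[18,0,0],"fingers":-1},{"linear":[0,0.14,-0.101],"twist":[24,0,0],"fingers":-1},{"linear":[0,0.174,-0.125],"twist":[30,0,0],"fingers":-1},{"linear":[0,0.207,-0.15],"twist":[36,0,0],"fingers":-1},{"linear":[0,0.24,-0.174],"twist":[36,0,0],"fingers":-1},{"linear":[0,0.27,-0.195],"twist":[36,0,0],"fingers":-1}]' 20
python3 - <<'E'
from h import *
s,M=st(); print(M.round(3), s["position"],s["joint_positions"].round(2)); print("tool delta",M.T@(np.array([.4395,-.292,s["position"][2]])-s["position"]))
E
```

```text
time: 1.52
position: [0.3921, -0.3544, 0.2009]
tool_rot: [1.449, 1.033, -1.449]
ft_force: [0.6, -0.3, 0.2]
grip_width: 0.999
[[ 0.     0.945 -0.326]
 [-0.001 -0.326 -0.945]
 [-1.     0.001  0.001]] [ 0.39210966 -0.3543547   0.20085366] [ 0.91  0.07 -0.24  1.74  0.02  1.33 -1.23]
tool delta [-3.43172665e-05  2.44851787e-02 -7.43937338e-02]
```

```bash
python3 -m creep '[{"linear":[0,0.012,-0.037],"twist":[0,0,0],"fingers":-1},{"linear":[0,0.0245,-0.0745],"twist":[0,0,0],"fingers":-1},{"linear":[0,0.0245,-0.0745],"twist":[0,0,0],"fingers":-1}]'
python3 - <<'E'
from h import *
s,M=st(); print(s["position"])
im,w=cloud("wrist"); show(im,"w1.png")
p=w.reshape(-1,3); p=p[np.hypot(p[:,0]-.44,p[:,1]+.292)<.045]
t=p[(p[:,2]>.056)&(p[:,2]<.066)]; print(len(t),rect(t[:,:2]),np.median(t[:,2]))
t=p[(p[:,2]>.012)&(p[:,2]<.066)]; print(len(t),rect(t[:,:2]))
print(nets.place_of("wrist","spacer"))
E
```

```text
time: 1.77
position: [0.4447, -0.2847, 0.2011]
tool_rot: [1.444, 1.042, -1.435]
ft_force: [0.2, 1.3, 0.0]
grip_width: 0.998
[ 0.44466334 -0.28465655  0.20109847]
584 (array([ 440.4, -292.1]), array([13.6, 43.9]), 72.3) 0.06032596759415271
671 (array([ 440.4, -292.2]), array([13.6, 44. ]), 72.0)
[{'centre': [0.4381, -0.2899, -0.0015], 'conf': 0.89}]
```

View pics/w1.png

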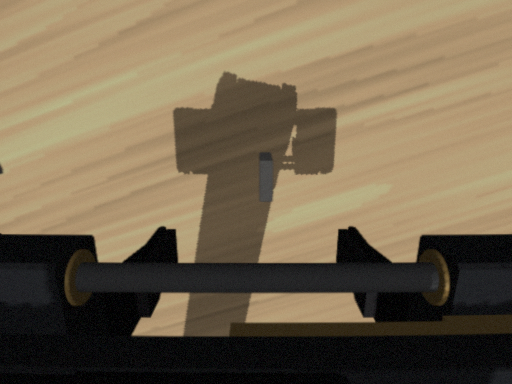

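The wrist picture shows the spacer at (265,177), square to the jaws. Its top is at (0.4404, -0.2922), with the thin axis at 72°.

```bash
python3 -m creep '[{"linear":[0.02,0,0],"twist":[0,0,0],"fingers":-1},{"linear":[0.02,0,0],"twist":[0,0,0],"fingers":-1},{"linear":[0.02,0,0],"twist":[0,0,0],"fingers":-1},{"linear":[0.02,0,0],"twist":[0,0,0],"fingers":-1}]'
cat > d.py <<'E'
from h import *
import sys
t=np.array([float(a) for a in sys.argv[1:4]]); s,M=st(); print("t",s["time"],"pos",s["position"].round(4),"delta tool",(M.T@(t-s["position"])).round(4),"zang",np.degrees(np.arctan2(M[1,2],M[0,2])).round(2),"x",M[:,0].round(3),"f",s["ft_force"].round(2),"w",s["grip_width"])
E
python3 d.py .4404 -.2922 .041
```

```text
time: 2.2
position: [0.438, -0.2949, 0.1808]
tool_rot: [1.45, 1.032, -1.451]
ft_force: [0.3, -0.2, 0.2]
grip_width: 1.001
t 2.2 pos [ 0.438  -0.2949  0.1808] delta tool [ 0.1398  0.0014 -0.0034] zang -109.12 x [-0. -0. -1.] f [ 0.28 -0.2   0.25] w 1.0009157071272394
```

```bash
python3 -m creep '[{"linear":[0.03,0.0015,-0.0035],"twist":[-1,0,0],"fingers":-1},{"linear":[0.06,0.0015,-0.0035],"twist":[-1,0,0],"fingers":-1},{"linear":[0.09,0.0015,-0.0035],"twist":[-1,0,0],"fingers":-1},{"linear":[0.115,0.0015,-0.0035],"twist":[-1,0,0],"fingers":-1},{"linear":[0.13,0.0015,-0.0035],"twist":[-1,0,0],"fingers":-1},{"linear":[0.14,0.0015,-0.0035],"twist":[-1,0,0],"fingers":-1},{"linear":[0.14,0.0015,-0.0035],"twist":[-1,0,0],"fingers":-1},{"linear":[0.14,0.0015,-0.0035],"twist":[-1,0,0],"fingers":-1}]'
python3 d.py .4404 -.2922 .041
```

```text
time: 2.87
position: [0.4415, -0.2915, 0.0412]
tool_rot: [1.437, 1.043, -1.437]
ft_force: [0.2, -0.4, 0.4]
grip_width: 1.002
t 2.8667 pos [ 0.4415 -0.2915  0.0412] delta tool [ 0.0002 -0.0009  0.001 ] zang -108.03 x [ 0.001 -0.    -1.   ] f [ 0.2  -0.38  0.39] w 1.0016281256207378
```

```bash
python3 -m creep '[{"linear":[0,-0.001,0.001],"twist":[0,0,0],"fingers":1},{"linear":[0,-0.001,0.001],"twist":[0,0,0],"fingers":1},{"linear":[0,-0.001,0.001],"twist":[0,0,0],"fingers":1},{"linear":[0,-0.001,0.001],"twist":[0,0,0],"fingers":1},{"linear":[0,-0.001,0.001],"twist":[0,0,0],"fingers":1},{"linear":[0,-0.001,0.001],"twist":[0,0,0],"fingers":1},{"linear":[0,-0.001,0.001],"twist":[0,0,0],"fingers":1},{"linear":[0,-0.001,0.001],"twist":[0,0,0],"fingers":1}]' 45
python3 d.py .4404 -.2922 .041
```

```text
time: 3.53
position: [0.44, -0.2915, 0.0405]
tool_rot: [1.437, 1.044, -1.437]
ft_force: [0.3, -0.7, -0.6]
grip_width: 0.48
t 3.5333 pos [ 0.44   -0.2915  0.0405] delta tool [-0.0005  0.0006  0.0005] zang -107.99 x [-0. -0. -1.] f [ 0.33 -0.73 -0.55] w 0.4795175712687196
```

```bash
python3 -m creep '[{"linear":[0,0,0],"twist":[0,0,0],"fingers":1},{"linear":[0,0,0],"twist":[0,0,0],"fingers":1},{"linear":[0,0,0],"twist":[0,0,0],"fingers":1},{"linear":[0,0,0],"twist":[0,0,0],"fingers":1},{"linear":[0,0,0],"twist":[0,0,0],"fingers":1},{"linear":[0,0,0],"twist":[0,0,0],"fingers":1},{"linear":[0,0,0],"twist":[0,0,0],"fingers":1},{"linear":[0,0,0],"twist":[0,0,0],"fingers":1}]'
python3 d.py .4404 -.2922 .041
```

```text
time: 4.2
position: [0.4399, -0.2915, 0.0405]
tool_rot: [1.437, 1.044, -1.437]
ft_force: [0.2, 0.3, 0.6]
grip_width: 0.01
t 4.2 pos [ 0.4399 -0.2915  0.0405] delta tool [-0.0005  0.0006  0.0005] zang -108.0 x [ 0. -0. -1.] f [0.19 0.27 0.58] w 0.009603614920661028
```

The jaws closed on nothing, so I'll look.

```bash
python3 - <<'E'
from h import *
im,w=cloud("wrist"); show(im,"w2.png")
im2,w2=cloud("side"); show(im2,"s2.png",(160,220,320,360),4)
for l in ("wrist","side","top"):
    if l=="top": viewer.get_image("top")
    print(l,nets.place_of(l,"spacer"))
for q in (w,w2):
    p=q.reshape(-1,3); p=p[np.hypot(p[:,0]-.44,p[:,1]+.292)<.07]
    t=p[(p[:,2]>.056)&(p[:,2]<.063)]; print(len(t),rect(t[:,:2]) if len(t)else 0)
E
```

```text
wrist [{'centre': [0.4356, -0.2904, -0.0004], 'conf': 0.67}]
side [{'centre': [0.4401, -0.2935, 0.0034], 'conf': 0.7}]
top []
694 (array([ 445.3, -294.5]), array([14. , 33.4]), 72.6)
0 0
```

View pics/w2.png

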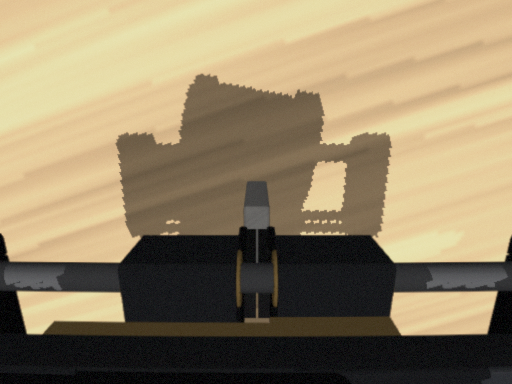

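View pics/s2.png

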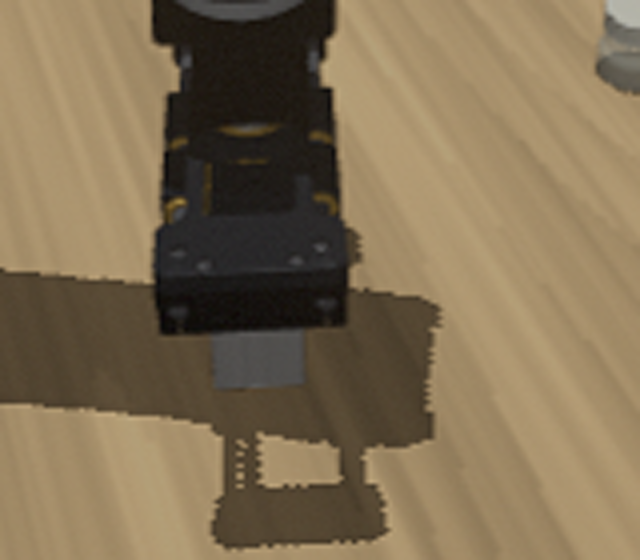

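The picture shows the spacer (257,205) standing between the fingers, which disagrees with the 0.01 opening. I'll lift a little to test the grip.

```bash
python3 -m creep '[{"linear":[-0.005,0,0],"twist":[0,0,0],"fingers":1},{"linear":[-0.015,0,0],"twist":[0,0,0],"fingers":1},{"linear":[-0.03,0,0],"twist":[0,0,0],"fingers":1},{"linear":[-0.03,0,0],"twist":[0,0,0],"fingers":1},{"linear":[-0.03,0,0],"twist":[0,0,0],"fingers":1}]'
python3 - <<'E'
from h import *
im,w=cloud("wrist"); show(im,"w3.png")
im2,w2=cloud("side"); show(im2,"s3.png",(160,220,320,360),4)
p=w.reshape(-1,3); p=p[np.hypot(p[:,0]-.44,p[:,1]+.292)<.07]
for a in np.arange(0.05,.1,.005): print(round(a,3),((p[:,2]>a)&(p[:,2]<a+.005)).sum())
print(st()[0])
E
```

```text
time: 4.92
position: [0.4409, -0.2922, 0.0719]
tool_rot: [1.437, 1.041, -1.435]
ft_force: [-0.0, 0.5, -0.6]
grip_width: 0.003
0.05 43
0.055 238
0.06 585
0.065 0
0.07 0
0.075 0
0.08 0
0.085 0
0.09 21
0.095 131
{'time': 5.0167, 'joint_positions': array([ 0.8192235 ,  0.1843964 , -0.3105515 ,  1.89957202,  0.0642447 ,
        1.06720554, -1.40227603]), 'qd': array([-0.00057262,  0.00841355,  0.0004266 ,  0.00792393, -0.00147126,
        0.00021921, -0.0012369 ]), 'joint_torque': array([-1.54066348e-02, -3.77210534e+01, -1.57645840e+00, -2.85013157e+01,
       -3.35434475e-02, -1.01378197e-01,  1.46590776e-05]), 'position': array([ 0.43977576, -0.29147811,  0.07034356]), 'tool_rot': array([ 1.43648281,  1.04390432, -1.43686063]), 'ft_force': array([-0.21029648, -0.90318074,  0.07370369]), 'torque': array([ 0.02375037,  0.04691959, -0.03168202]), 'grip_width': 0.005083918724333752}
```

View pics/w3.png

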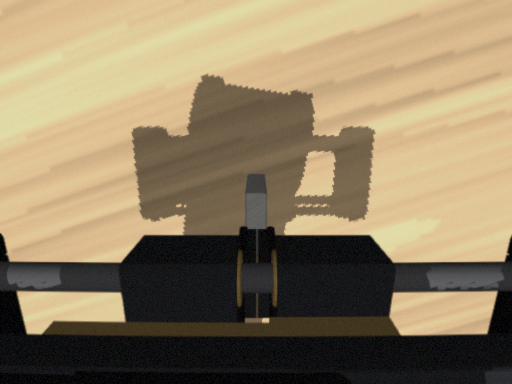

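View pics/s3.png

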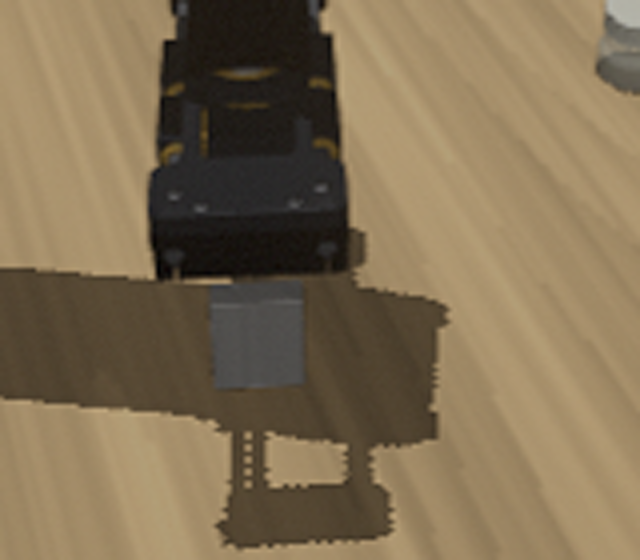

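The spacer stayed put at z = 0.06, so the jaws missed it. I'll check where the fingertips really are in the wrist cloud.

```bash
python3 - <<'E'
from h import *
P=viewer.camera_params("wrist"); s,M=st(); 
T=P["cam_to_world"]; C=M.T@(T[:3,3]-s["position"]); print("cam in tool",C.round(4)); print((M.T@T[:3,:3]).round(3))
im,w=cloud("wrist")
q=((w-s["position"])@M)  # tool coords
for r in range(180,384,8): print(r,[q[r,c].round(4).tolist() for c in (245,257,268)])
# project TCP tip and grasp pt
for x in (.011,0,-.008,-.027):
    pc=T[:3,:3].T@(s["position"]+M@np.array([x,0,0])-T[:3,3]); uv=P["K"]@(pc/pc[2]); print(x,uv[:2],pc[2])
E
```

```text
cam in tool [-0.1847  0.0755  0.0009]
[[-0.    -0.272  0.962]
 [-0.001 -0.962 -0.272]
 [ 1.    -0.001 -0.   ]]
180 [[0.0699, 0.0155, -0.0084], [0.04, 0.0226, 0.0012], [0.0687, 0.0158, 0.0101]]
188 [[0.0706, 0.0087, -0.0085], [0.0173, 0.0226, 0.0012], [0.0704, 0.0087, 0.0102]]
196 [[0.0107, 0.0192, -0.0063], [0.0098, 0.0194, 0.0012], [0.0687, 0.0024, 0.0102]]
204 [[0.0708, -0.005, -0.0086], [0.01, 0.0141, 0.0012], [0.0701, -0.0048, 0.0103]]
212 [[0.0694, -0.0115, -0.0087], [0.0092, 0.0091, 0.0012], [0.0705, -0.0119, 0.0104]]
220 [[0.0697, -0.0186, -0.0088], [0.0094, 0.0037, 0.0012], [0.0706, -0.019, 0.0104]]
228 [[-0.0252, 0.012, -0.0052], [0.0097, -0.0019, 0.0012], [-0.0246, 0.0118, 0.0069]]
236 [[-0.0368, 0.0124, -0.0048], [-0.0328, 0.0107, 0.0011], [-0.0352, 0.0117, 0.0066]]
244 [[-0.0466, 0.0126, -0.0044], [-0.0421, 0.0106, 0.0011], [-0.045, 0.0119, 0.0062]]
252 [[-0.0522, 0.0113, -0.0043], [-0.0462, 0.0084, 0.0011], [-0.05, 0.0102, 0.0061]]
260 [[-0.0574, 0.01, -0.0041], [-0.0456, 0.0039, 0.0011], [-0.0573, 0.0099, 0.0058]]
268 [[-0.1077, 0.0336, -0.0021], [-0.108, 0.0337, 0.001]
[... 741 characters left out ...]
-0.0016], [-0.126, 0.0261, 0.001], [-0.1267, 0.0267, 0.0034]]
348 [[-0.1289, 0.0265, -0.0015], [-0.1285, 0.0262, 0.001], [-0.1285, 0.0262, 0.0033]]
356 [[-0.1314, 0.0268, -0.0014], [-0.1307, 0.0261, 0.001], [-0.131, 0.0264, 0.0032]]
364 [[-0.1338, 0.027, -0.0013], [-0.1334, 0.0267, 0.001], [-0.1324, 0.0258, 0.0032]]
372 [[-0.1348, 0.0261, -0.0013], [-0.134, 0.0253, 0.001], [-0.1335, 0.0248, 0.0031]]
380 [[-0.1374, 0.0268, -0.0012], [-0.1375, 0.0269, 0.001], [-0.1385, 0.028, 0.0029]]
0.011 [255.18373514 224.53431261] 0.2088978358016361
0 [255.11027438 231.0514757 ] 0.19831321701675048
-0.008 [255.05172411 236.24583571] 0.19061531244592456
-0.027 [254.89170339 250.44227415] 0.17233278909021302
```

```bash
cat > tips.py <<'E'
from h import *
s,M=st(); im,w=cloud("wrist"); q=(w-s["position"])@M
f=(q[...,0]>-.09)&(q[...,0]<.045)&(abs(q[...,1])<.03)&(w[...,2]>.063)
show(np.where(f[...,None],im,im//3).astype(np.uint8),__import__("sys").argv[1])
for a in np.arange(-.09,.03,.005):
    t=q[f&(q[...,0]>=a)&(q[...,0]<a+.005)]
    if len(t)>3: print(round(a,3),len(t),"y",t[:,1].min().round(4),t[:,1].max().round(4),"z",np.percentile(t[:,2],[0,10,50,90,100]).round(4), "neg max",t[t[:,2]<.001,2].max().round(4) if (t[:,2]<.001).any() else None,"pos min",t[t[:,2]>.001,2].min().round(4) if (t[:,2]>.001).any() else None)
E
python3 tips.py f1.png
python3 -m creep '[{"linear":[0,0,0],"twist":[0,0,0],"fingers":-0.2},{"linear":[0,0,0],"twist":[0,0,0],"fingers":-0.2},{"linear":[0,0,0],"twist":[0,0,0],"fingers":-0.2},{"linear":[0,0,0],"twist":[0,0,0],"fingers":-0.2},{"linear":[0,0,0],"twist":[0,0,0],"fingers":-0.2},{"linear":[0,0,0],"twist":[0,0,0],"fingers":-0.2},{"linear":[0,0,0],"twist":[0,0,0],"fingers":-0.2},{"linear":[0,0,0],"twist":[0,0,0],"fingers":-0.2}]'
python3 tips.py f2.png
```

```text
-0.09 44 y 0.0035 0.0112 z [-0.0042 -0.0042 -0.0041  0.0059  0.0059] neg max -0.0041 pos min 0.0058
-0.085 40 y -0.002 0.0074 z [-0.0042 -0.0042 -0.0041  0.0059  0.0059] neg max -0.0041 pos min 0.0058
-0.08 11 y 0.0047 0.0077 z [-0.0042 -0.0042 -0.0041  0.0059  0.0059] neg max -0.0041 pos min 0.0058
-0.075 575 y -0.0089 0.0033 z [-0.0042 -0.0034  0.0003  0.0051  0.0059] neg max 0.0003 pos min 0.0014
-0.065 36 y 0.0104 0.0125 z [-0.0048 -0.0046  0.0009  0.0061  0.0065] neg max 0.0002 pos min 0.0015
-0.06 126 y 0.0098 0.0129 z [-0.005  -0.004   0.0002  0.0056  0.0068] neg max 0.0002 pos min 0.0015
-0.055 135 y 0.0097 0.0127 z [-0.0066 -0.0048 -0.0003  0.0064  0.0083] neg max -0.0002 pos min 0.002
-0.05 206 y 0.003 0.0125 z [-0.0069 -0.0048  0.0011  0.0066  0.0085] neg max 0.0006 pos min 0.0011
-0.045 151 y 0.0098 0.0126 z [-0.0071 -0.0055  0.0006  0.0072  0.0088] neg max 0.0006 pos min 0.0011
-0.04 143 y 0.01 0.0124 z [-0.0073 -0.0056  0.0011  0.0075  0.009 ] neg max 0.0006 pos min 0.0011
-0.035 135 y 0.0101 0.0126 z [-0.0081 -0.0064  0.0006  0.0077  0.0097] neg max 0.0006 pos min 0.00
[... 1050 characters left out ...]
 0.0052 0.0129 z [-0.0325 -0.0302 -0.0228  0.0319  0.0349] neg max -0.0225 pos min 0.0241
-0.05 292 y 0.0033 0.0124 z [-0.0319 -0.0282  0.0236  0.0303  0.0335] neg max -0.0218 pos min 0.0235
-0.045 233 y 0.0004 0.0126 z [-0.0312 -0.0286  0.0236  0.03    0.0328] neg max -0.0218 pos min 0.0235
-0.04 242 y -0.0016 0.0126 z [-0.0309 -0.0279 -0.0219  0.0298  0.0326] neg max -0.0218 pos min 0.0235
-0.035 213 y -0.0045 0.0127 z [-0.0309 -0.0286 -0.0219  0.0298  0.0326] neg max -0.0218 pos min 0.0235
-0.03 229 y -0.007 0.0127 z [-0.0308 -0.0278 -0.0219  0.029   0.0324] neg max -0.0218 pos min 0.0235
-0.025 96 y -0.0086 0.0123 z [-0.0301 -0.0275  0.0236  0.0299  0.0324] neg max -0.0219 pos min 0.0236
```

View pics/f1.png

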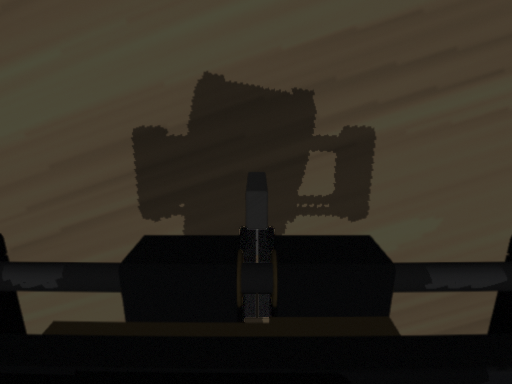

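View pics/f2.png

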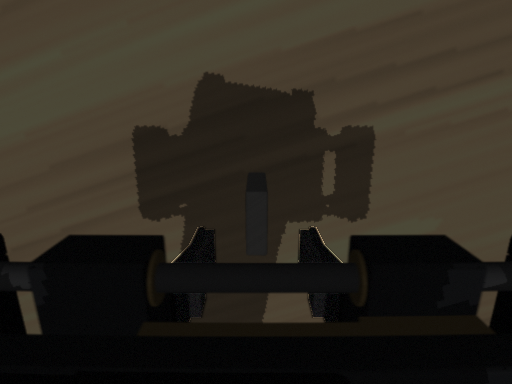

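The cloud shows the fingertips at tool x ≈ -0.022, not the stated +0.011. At z = 0.041 they closed just above the spacer's top. I'll use the measured tip offset and go 61.5 mm lower, which puts the tips at about z = 0.031.

```bash
python3 -m creep '[{"linear":[0.01,0.0005,0],"twist":[0,0,0],"fingers":-0.2},{"linear":[0.02,0.0005,0],"twist":[0,0,0],"fingers":-0.2},{"linear":[0.03,0.0005,0],"twist":[0,0,0],"fingers":-0.2},{"linear":[0.03,0.0005,0],"twist":[0,0,0],"fingers":-0.2}]'
python3 tips.py f3.png | tail -2; python3 - <<'E'
from h import *
im,w=cloud("side"); show(im,"s4.png",(160,220,320,360),4); print(st()[0]["ft_force"],st()[0]["time"])
E
```

```text
time: 6.17
position: [0.4384, -0.2904, 0.0374]
tool_rot: [1.436, 1.049, -1.439]
ft_force: [-0.3, 0.2, -0.7]
grip_width: 0.599
-0.035 230 y -0.0049 0.0123 z [-0.0342 -0.0309  0.0267  0.0329  0.0359] neg max -0.025 pos min 0.0267
-0.03 203 y -0.0069 0.0123 z [-0.0341 -0.0311 -0.0251  0.0321  0.0357] neg max -0.025 pos min 0.0268
[-0.02556099 -0.711559    0.20513138] 6.2667
```

View pics/f3.png

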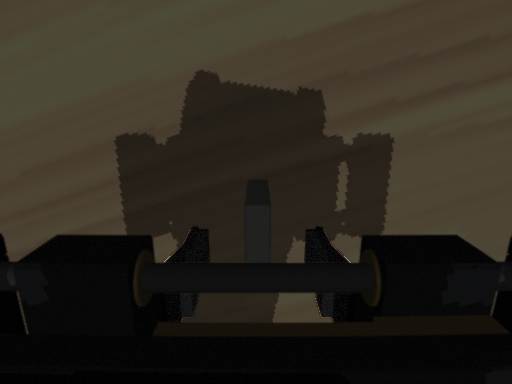

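View pics/s4.png

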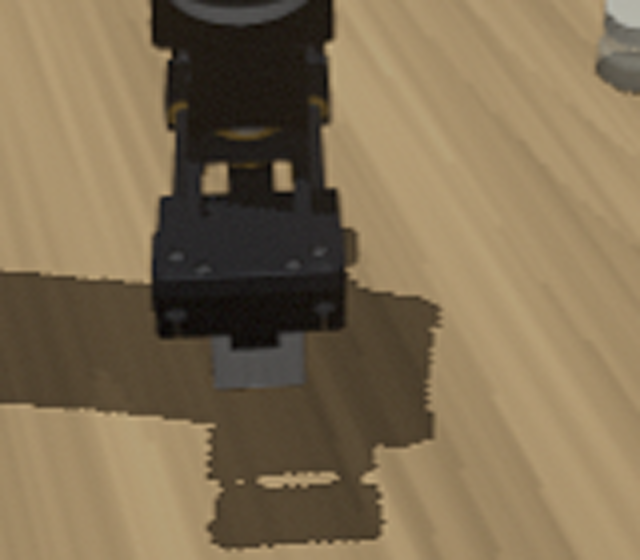

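```bash
python3 -m creep '[{"linear":[0.01,0,0],"twist":[0,0,0],"fingers":-0.2},{"linear":[0.02,0,0],"twist":[0,0,0],"fingers":-0.2},{"linear":[0.03,0,0],"twist":[0,0,0],"fingers":-0.2},{"linear":[0.031,0,0],"twist":[0,0,0],"fingers":-0.2},{"linear":[0.031,0,0],"twist":[0,0,0],"fingers":-0.2}]'
python3 d.py .4404 -.2922 .009
python3 -m creep '[{"linear":[0,0,0],"twist":[0,0,0],"fingers":1},{"linear":[0,0,0],"twist":[0,0,0],"fingers":1},{"linear":[0,0,0],"twist":[0,0,0],"fingers":1},{"linear":[0,0,0],"twist":[0,0,0],"fingers":1},{"linear":[0,0,0],"twist":[0,0,0],"fingers":1},{"linear":[0,0,0],"twist":[0,0,0],"fingers":1},{"linear":[0,0,0],"twist":[0,0,0],"fingers":1},{"linear":[0,0,0],"twist":[0,0,0],"fingers":1}]' 45
python3 d.py .4404 -.2922 .009
```

```text
time: 6.68
position: [0.4396, -0.2911, 0.0082]
tool_rot: [1.436, 1.046, -1.438]
ft_force: [-0.0, 0.4, 0.6]
grip_width: 0.603
t 6.6833 pos [ 0.4396 -0.2911  0.0082] delta tool [-0.0008  0.0011  0.0008] zang -107.99 x [-0.002  0.001 -1.   ] f [-0.01  0.37  0.59] w 0.6028010642963665
time: 7.35
position: [0.4405, -0.2918, 0.0096]
tool_rot: [1.437, 1.044, -1.437]
ft_force: [-0.8, 0.1, 0.9]
grip_width: 0.155
t 7.35 pos [ 0.4405 -0.2918  0.0096] delta tool [0.0006 0.     0.0004] zang -107.99 x [ 0. -0. -1.] f [-0.75  0.11  0.93] w 0.15539668454722422
```

Gripped this time: the opening is 0.155, about 14 mm. I'll lift and check.

```bash
python3 -m creep '[{"linear":[0,0,0],"twist":[0,0,0],"fingers":1},{"linear":[0,0,0],"twist":[0,0,0],"fingers":1},{"linear":[-0.01,0,0],"twist":[0,0,0],"fingers":1},{"linear":[-0.03,0,0],"twist":[0,0,0],"fingers":1},{"linear":[-0.06,0,0],"twist":[0,0,0],"fingers":1},{"linear":[-0.09,0,0],"twist":[0,0,0],"fingers":1},{"linear":[-0.09,0,0],"twist":[0,0,0],"fingers":1},{"linear":[-0.09,0,0],"twist":[0,0,0],"fingers":1}]'
python3 d.py .4404 -.2922 .009
python3 - <<'E'
from h import *
im,w=cloud("wrist"); show(im,"w5.png"); s,M=st(); q=(w-s["position"])@M
t=q[(w[...,2]>.135)&(w[...,2]<.155)&(q[...,1]>.013)&(abs(q[...,1])<.04)&(abs(q[...,2])<.02)]; print(len(t),t.min(0),t.max(0),np.median(t,0),rect(t[:,1:]))
im,w=cloud("side"); show(im,"s5.png",(160,150,320,320),4)
E
```

```text
time: 8.02
position: [0.4417, -0.2924, 0.1016]
tool_rot: [1.437, 1.04, -1.435]
ft_force: [-0.9, 0.3, -2.0]
grip_width: 0.161
t 8.0167 pos [ 0.4417 -0.2924  0.1016] delta tool [ 0.0926 -0.0017  0.    ] zang -107.99 x [ 0.003 -0.003 -1.   ] f [-0.9   0.3  -2.03] w 0.16056417497073353
1352 [-0.0551373   0.01300191 -0.01578497] [-0.03525825  0.02385155  0.01838117] [-0.05186683  0.01875279  0.00134755] (array([18.4,  1.3]), array([10.8, 34.2]), 0.0)
```

View pics/w5.png

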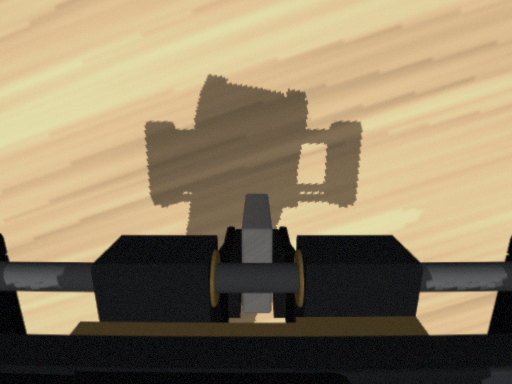

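View pics/s5.png

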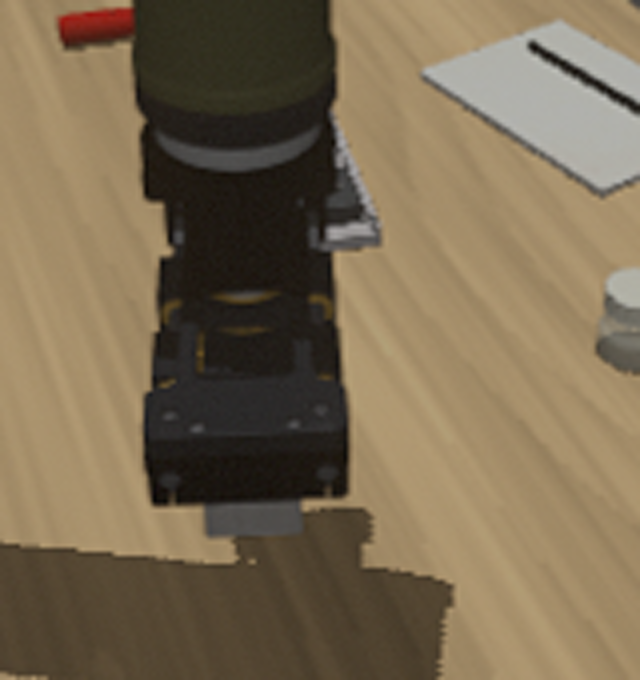

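The spacer is lifted: its bottom shows at (255,530) in the side crop, square in the jaws. Next I'll measure the gap in the nest's frame.

```bash
cat > nest.py <<'E'
from h import *
def prof(w,c,ang):
    a=np.radians(ang); Y=np.array([np.cos(a),np.sin(a)]); X=np.array([Y[1],-Y[0]])
    p=w.reshape(-1,3); d=p[:,:2]-c; x=d@X; y=d@Y; m=(abs(x)<.024)&(abs(y)<.095)
    return x,y,p[:,2],m
if __name__=="__main__":
    import sys
    for n in sys.argv[1:]:
        im,w=cloud(n); p=w.reshape(-1,3); r=np.hypot(p[:,0]-.595,p[:,1]-.104)<.125
        t=p[r&(p[:,2]>.007)&(p[:,2]<.04)]; c,s,a=rect(t[:,:2]); print(n,c,s,a,len(t))
        x,y,z,m=prof(w,np.array([.5949,.1038]),81.5)
        for b in np.arange(-.09,.095,.003):
            k=m&(y>=b)&(y<b+.003)
            if k.sum()>3: print(round(b*1000),k.sum(),np.percentile(z[k]*1000,[10,50,90]).round(1))
E
python3 nest.py top
```

```text
top [594.7 103.9] [190.6  90.3] 81.5 3336
-90 30 [10.5 12.1 13.9]
-87 28 [11.2 12.6 15.1]
-84 32 [12.4 19.6 29.9]
-81 32 [26.  28.7 30.6]
-78 27 [27.5 29.1 30.4]
-75 27 [28.1 29.2 30.5]
-72 30 [26.8 28.5 31. ]
-69 27 [26.9 28.5 30.6]
-66 29 [26.3 29.1 30.7]
-63 30 [27.9 28.9 30.6]
-60 29 [27.2 29.1 30.8]
-57 27 [26.8 28.9 30.3]
-54 31 [27.8 29.8 30.7]
-51 27 [26.9 28.7 31. ]
-48 28 [26.4 28.  30.9]
-45 29 [26.5 28.4 30.1]
-42 30 [27.3 28.4 30.3]
-39 29 [26.5 28.4 30.5]
-36 16 [27.3 28.1 29.7]
-33 26 [10.9 12.5 14.5]
-30 40 [11.9 24.7 27.9]
-27 28 [25.  26.9 28.6]
-24 30 [24.9 26.8 28.6]
-21 26 [25.6 27.1 28.8]
-18 28 [25.4 27.2 28.9]
-15 27 [24.8 27.4 28.9]
-12 26 [25.7 27.4 28.7]
-9 29 [25.1 27.4 29.1]
-6 30 [25.1 27.  28.8]
-3 26 [25.2 27.3 28.8]
0 26 [25.6 27.3 28.2]
3 29 [25.8 27.6 29. ]
6 26 [25.5 27.1 28.3]
9 28 [25.4 26.8 28.8]
12 27 [24.7 26.9 29.6]
15 27 [24.7 26.6 28. ]
18 27 [25.  26.9 28.5]
21 28 [24.9 26.2 28. ]
24 10 [13.  24.8 28.3]
27 25 [10.8 13.3 15. ]
30 30 [10.6 12.7 14.5]
33 27 [11.3 12.9 14.3]
36 25 [11.1 12.8 14.5]
39 30 [11.  12.5 15. ]
42 27 [ 9.9 12.7 14.9]
45 25 [10.9 12.5 14.2]
48 31 [11.2 12.7 14.8]
51 27 [10.7 13.2 14.6]
54 59 [12.7 19.3 29.5]
57 28 [26.7 28.8 29.8]
60 26 [26.3 28.  30.2]
63 9 [27.  28.5 29.2]
66 16 [11.6 12.7 14.4]
69 31 [10.8 12.4 14.6]
72 26 [10.8 12.2 13.9]
75 27 [11.8 12.9 14.5]
78 28 [10.9 12.8 14.6]
81 28 [11.5 13.4 14.6]
84 25 [11.1 12.9 14.4]
87 29 [10.2 12.4 14. ]
90 28 [11.4 12.3 14.5]
93 15 [11.  12.7 14.3]
```

```bash
python3 -m creep '[{"linear":[0,-0.001,-0.02],"twist":[0,0,0],"fingers":1},{"linear":[0,-0.003,-0.055],"twist":[-2,0,0],"fingers":1},{"linear":[0,-0.005,-0.095],"twist":[-4,0,0],"fingers":1},{"linear":[0,-0.008,-0.135],"twist":[-6,0,0],"fingers":1},{"linear":[0,-0.01,-0.175],"twist":[-8,0,0],"fingers":1},{"linear":[0,-0.012,-0.215],"twist":[-9.5,0,0],"fingers":1},{"linear":[0,-0.014,-0.255],"twist":[-9.5,0,0],"fingers":1},{"linear":[0,-0.017,-0.295],"twist":[-9.5,0,0],"fingers":1}]'
python3 d.py .5564 .1506 .1
```

```text
time: 8.83
position: [0.5144, -0.004, 0.098]
tool_rot: [1.316, 1.137, -1.32]
ft_force: [0.8, -1.5, -2.3]
grip_width: 0.156
t 8.8333 pos [ 0.5144 -0.004   0.098 ] delta tool [-0.0021  0.0187 -0.1592] zang -98.5 x [-0.003  0.    -1.   ] f [ 0.81 -1.54 -2.32] w 0.1559633122630132
```

```bash
python3 -m creep '[{"linear":[0,0.004,-0.04],"twist":[0,0,0],"fingers":1},{"linear":[0,0.008,-0.08],"twist":[0,0,0],"fingers":1},{"linear":[0,0.013,-0.12],"twist":[0,0,0],"fingers":1},{"linear":[0,0.0165,-0.15],"twist":[0,0,0],"fingers":1},{"linear":[0,0.0175,-0.161],"twist":[0,0,0],"fingers":1},{"linear":[0,0.0175,-0.161],"twist":[0,0,0],"fingers":1},{"linear":[0,0.0175,-0.161],"twist":[0,0,0],"fingers":1},{"linear":[0,0.0175,-0.161],"twist":[0,0,0],"fingers":1}]'
python3 d.py .6009 .1439 .0216
cat > wn.py <<'E'
from h import *
import sys
s,M=st(); im,w=cloud("wrist"); show(im,sys.argv[1])
p=w.reshape(-1,3); z=p[:,2]
def box(lo,hi): return p[(z>lo)&(z<hi)&(np.hypot(p[:,0]-.595,p[:,1]-.104)<.11)]
a=np.radians(81.5); Y=np.array([np.cos(a),np.sin(a)]); X=np.array([Y[1],-Y[0]]); c=np.array([.5949,.1038])
t=box(.02,.034); d=t[:,:2]-c; x=d@X; y=d@Y
for nm,lo,hi in(("plate",-.04,.04),("slim",.045,.09)):
    for x0 in np.arange(-.035,.036,.01):
        k=(y>lo)&(y<hi)&(x>=x0)&(x<x0+.01)
        if k.sum()>10: print(nm,"x",round(x0*1000),"y",(np.percentile(y[k],[1,99])*1000).round(1),"z",np.median(t[k,2]).round(4),k.sum())
f=box(.009,.015); d=f[:,:2]-c; k=(d@Y>.028)&(d@Y<.053); print("floor z",np.median(f[k,2]),k.sum())
k=(y>.045)&(y<.09); print("slim",rect(t[k,:2])); k=abs(y)<.027; print("plate",rect(t[k,:2]))
E
python3 wn.py w6.png
```

```text
time: 9.5
position: [0.5558, 0.1484, 0.0982]
tool_rot: [1.316, 1.134, -1.322]
ft_force: [0.8, -0.5, -2.5]
grip_width: 0.158
t 9.5 pos [0.5558 0.1484 0.0982] delta tool [ 0.0765  0.0454 -0.0025] zang -98.61 x [-0.002 -0.002 -1.   ] f [ 0.82 -0.48 -2.45] w 0.15831154140408762
plate x -35 y [-39.9  23.1] z 0.0269 202
plate x -25 y [-39.4  24.2] z 0.0266 955
plate x -15 y [-39.2  24.6] z 0.027 975
plate x -5 y [-39.4  24.8] z 0.027 1016
plate x 5 y [-39.5  25. ] z 0.0269 1035
plate x 15 y [-39.5  24.9] z 0.0266 929
plate x 25 y [-39.9 -34.4] z 0.0281 139
plate x 35 y [-39.5  34.7] z 0.0265 26
slim x -35 y [55.9 63.4] z 0.0284 96
slim x -25 y [55.8 63.7] z 0.0287 129
slim x -15 y [55.8 63.7] z 0.0283 140
slim x -5 y [55.8 63.3] z 0.0284 135
slim x 5 y [55.8 63.8] z 0.0284 149
slim x 15 y [55.8 63.5] z 0.0286 144
slim x 25 y [55.9 63.8] z 0.0283 158
slim x 35 y [48.7 83.2] z 0.028 26
floor z 0.012516823383416892 2906
slim (array([607.5, 172. ]), array([39.3, 86.4]), 79.4)
plate (array([596.8, 102.4]), array([52.9, 87.6]), 83.1)
```

View pics/w6.png

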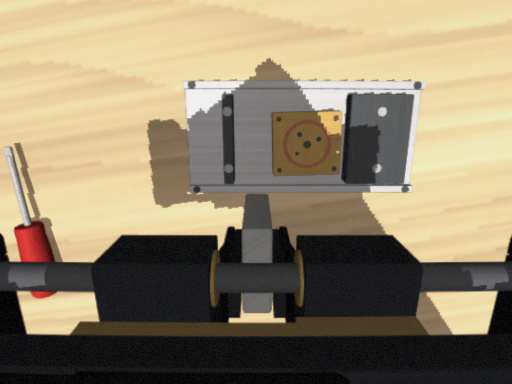

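The wide gap is clear, from nest y = 24.8 to 55.8 mm. The plate sits about 4 mm toward nest -x, so I'll line the spacer up with its middle.

```bash
python3 d.py .5969 .1443 .1
python3 -m creep '[{"linear":[0,0.02,-0.001],"twist":[0,0,0],"fingers":1},{"linear":[0,0.037,-0.002],"twist":[0,0,0],"fingers":1},{"linear":[0,0.041,-0.002],"twist":[0,0,0],"fingers":1},{"linear":[0,0.041,-0.002],"twist":[0,0,0],"fingers":1},{"linear":[0,0.041,-0.002],"twist":[0,0,0],"fingers":1},{"linear":[0,0.041,-0.002],"twist":[0,0,0],"fingers":1}]'
python3 d.py .5969 .1443 .0216
```

```text
t 9.55 pos [0.556  0.1481 0.0985] delta tool [-0.0015  0.041  -0.0024] zang -98.66 x [-0.002 -0.002 -1.   ] f [-1.18 -0.69 -2.77] w 0.15723955826937644
time: 10.05
position: [0.5963, 0.1463, 0.0992]
tool_rot: [1.317, 1.136, -1.319]
ft_force: [0.9, 0.2, -1.9]
grip_width: 0.158
t 10.05 pos [0.5963 0.1463 0.0992] delta tool [0.0776 0.001  0.0019] zang -98.51 x [-0.001 -0.    -1.   ] f [ 0.9   0.24 -1.88] w 0.15793612509140542
```

```bash
python3 -m creep '[{"linear":[0.01,0.001,0.002],"twist":[0,0,0],"fingers":1},{"linear":[0.025,0.001,0.002],"twist":[0,0,0],"fingers":1},{"linear":[0.04,0.001,0.002],"twist":[0,0,0],"fingers":1},{"linear":[0.052,0.001,0.002],"twist":[0,0,0],"fingers":1},{"linear":[0.058,0.001,0.002],"twist":[0,0,0],"fingers":1},{"linear":[0.058,0.001,0.002],"twist":[0,0,0],"fingers":1},{"linear":[0.058,0.001,0.002],"twist":[0,0,0],"fingers":1},{"linear":[0.058,0.001,0.002],"twist":[0,0,0],"fingers":1}]'
python3 d.py .5969 .1443 .0216
python3 wn.py w7.png
python3 - <<'E'
from h import *
im,w=cloud("side"); show(im,"s7.png",(170,120,300,240),5)
E
```

```text
time: 10.72
position: [0.5986, 0.1449, 0.0422]
tool_rot: [1.318, 1.135, -1.316]
ft_force: [0.3, 0.5, -2.3]
grip_width: 0.157
t 10.7167 pos [0.5986 0.1449 0.0422] delta tool [ 0.0206 -0.0016  0.0009] zang -98.49 x [ 0.001  0.    -1.   ] f [ 0.27  0.47 -2.34] w 0.15715982986797591
plate x -25 y [14.2 17.9] z 0.0263 43
plate x -15 y [-39.6  20.1] z 0.027 814
plate x -5 y [-39.4  24.7] z 0.027 1353
plate x 5 y [-39.3  24.8] z 0.0269 1422
plate x 15 y [-39.4  25.1] z 0.0265 1475
plate x 25 y [-39.9 -34.2] z 0.0281 202
plate x 35 y [-39.9  23.3] z 0.027 60
slim x -15 y [55.9 63.8] z 0.0285 68
slim x -5 y [55.8 63.5] z 0.0283 189
slim x 5 y [55.8 63.8] z 0.0283 198
slim x 15 y [55.8 63.4] z 0.0287 198
slim x 25 y [55.8 63.8] z 0.0284 216
slim x 35 y [55.9 87.9] z 0.0277 70
floor z 0.012491649877445443 1807
slim (array([623.2, 164.3]), array([68.1, 28.2]), 14.2)
plate (array([606.5, 101.1]), array([53.1, 66.8]), 84.6)
```

View pics/w7.png

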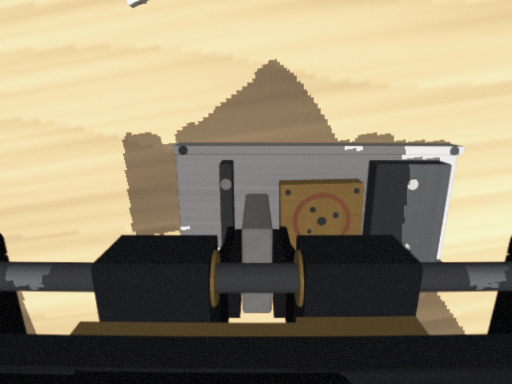

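View pics/s7.png

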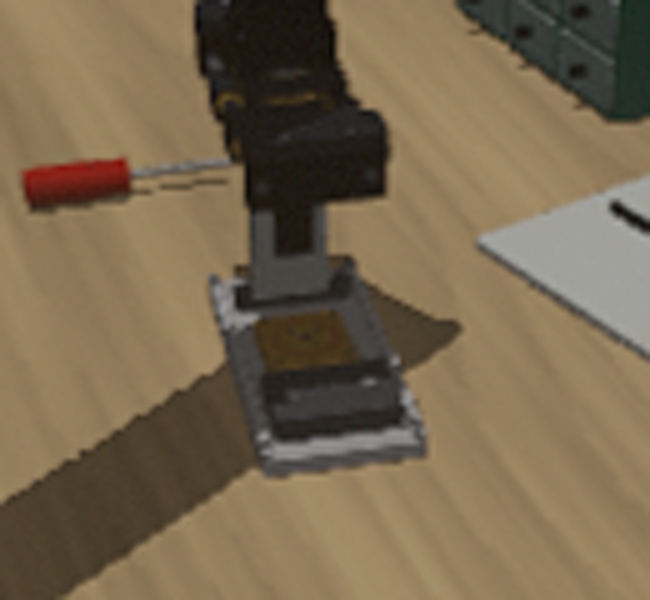

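Everything lines up. The spacer is over the gap with clearance on both sides, so I'll lower it.

```bash
python3 -m creep '[{"linear":[0.006,-0.001,0.001],"twist":[0,0,0],"fingers":1},{"linear":[0.012,-0.001,0.001],"twist":[0,0,0],"fingers":1},{"linear":[0.017,-0.001,0.001],"twist":[0,0,0],"fingers":1},{"linear":[0.018,-0.001,0.001],"twist":[0,0,0],"fingers":1},{"linear":[0.018,-0.001,0.001],"twist":[0,0,0],"fingers":1},{"linear":[0.018,-0.001,0.001],"twist":[0,0,0],"fingers":1}]'
python3 d.py .5969 .1443 .0216
python3 -m creep '[{"linear":[0.001,0,0],"twist":[0,0,0],"fingers":1},{"linear":[0.001,0,0],"twist":[0,0,0],"fingers":1}]'
python3 d.py .5969 .1443 .0216
```

```text
time: 11.32
position: [0.5968, 0.1438, 0.0232]
tool_rot: [1.317, 1.136, -1.318]
ft_force: [-0.2, 0.6, -1.3]
grip_width: 0.155
t 11.3167 pos [0.5968 0.1438 0.0232] delta tool [ 0.0016  0.     -0.0005] zang -98.49 x [-0.  0. -1.] f [-0.21  0.58 -1.35] w 0.15516420890118374
time: 11.48
position: [0.597, 0.1438, 0.0225]
tool_rot: [1.318, 1.135, -1.317]
ft_force: [-0.5, 0.9, -2.1]
grip_width: 0.159
t 11.4833 pos [0.597  0.1438 0.0225] delta tool [ 0.0009 -0.0002 -0.0005] zang -98.5 x [ 0.  0. -1.] f [-0.47  0.95 -2.07] w 0.15920428429445604
```

```bash
python3 -m creep '[{"linear":[0.0006,0,0],"twist":[0,0,0],"fingers":1},{"linear":[0.0006,0,0],"twist":[0,0,0],"fingers":1},{"linear":[0.0006,0,0],"twist":[0,0,0],"fingers":1}]'
python3 d.py .5969 .1443 .0216
python3 -m creep '[{"linear":[0.0006,0,0],"twist":[0,0,0],"fingers":1},{"linear":[0.0006,0,0],"twist":[0,0,0],"fingers":1},{"linear":[0.0006,0,0],"twist":[0,0,0],"fingers":1}]'
python3 d.py .5969 .1443 .0216
```

```text
time: 11.73
position: [0.5969, 0.1438, 0.0219]
tool_rot: [1.318, 1.135, -1.318]
ft_force: [-0.6, 0.4, -1.9]
grip_width: 0.157
t 11.7333 pos [0.5969 0.1438 0.0219] delta tool [ 0.0003 -0.0001 -0.0005] zang -98.49 x [ 0. -0. -1.] f [-0.61  0.45 -1.93] w 0.15739481399792726
time: 11.98
position: [0.597, 0.1438, 0.0217]
tool_rot: [1.318, 1.135, -1.317]
ft_force: [-0.7, -0.5, 0.7]
grip_width: 0.158
t 11.9833 pos [0.597  0.1438 0.0217] delta tool [ 0.0001 -0.0002 -0.0005] zang -98.49 x [ 0. -0. -1.] f [-0.72 -0.46  0.72] w 0.15811557412690597
```

The spacer is on the floor: Fz went from -2 to +0.7 N. Now I'll slide along tool +z, which is nest -y.

```bash
python3 -m creep '[{"linear":[0.0003,0,0.001],"twist":[0,0,0],"fingers":1},{"linear":[0.0003,0,0.0025],"twist":[0,0,0],"fingers":1},{"linear":[0.0003,0,0.004],"twist":[0,0,0],"fingers":1},{"linear":[0.0003,0,0.0055],"twist":[0,0,0],"fingers":1},{"linear":[0.0003,0,0.0065],"twist":[0,0,0],"fingers":1},{"linear":[0.0003,0,0.0065],"twist":[0,0,0],"fingers":1}]'
python3 d.py .5969 .1443 .0216
python3 -m creep '[{"linear":[0,0,0.001],"twist":[0,0,0],"fingers":1},{"linear":[0,0,0.002],"twist":[0,0,0],"fingers":1},{"linear":[0,0,0.003],"twist":[0,0,0],"fingers":1},{"linear":[0,0,0.004],"twist":[0,0,0],"fingers":1},{"linear":[0,0,0.004],"twist":[0,0,0],"fingers":1}]'
python3 d.py .5969 .1443 .0216
```

```text
time: 12.48
position: [0.5966, 0.1379, 0.0216]
tool_rot: [1.319, 1.135, -1.316]
ft_force: [1.0, 3.0, 4.9]
grip_width: 0.155
t 12.4833 pos [0.5966 0.1379 0.0216] delta tool [-0.     -0.0006 -0.0063] zang -98.49 x [ 0.002  0.001 -1.   ] f [0.99 2.98 4.9 ] w 0.15540760349103927
time: 12.9
position: [0.5961, 0.1346, 0.0216]
tool_rot: [1.32, 1.136, -1.315]
ft_force: [1.3, 3.9, 4.9]
grip_width: 0.157
t 12.9 pos [0.5961 0.1346 0.0216] delta tool [ 0.     -0.0007 -0.0097] zang -98.47 x [ 0.002  0.002 -1.   ] f [1.27 3.93 4.88] w 0.1569165595646937
```

```bash
python3 -m creep '[{"linear":[-0.0002,0,0.001],"twist":[0,0,0],"fingers":1},{"linear":[-0.0002,0,0.002],"twist":[0,0,0],"fingers":1},{"linear":[-0.0002,0,0.003],"twist":[0,0,0],"fingers":1},{"linear":[-0.0002,0,0.003],"twist":[0,0,0],"fingers":1}]'
python3 d.py .5969 .1443 .0216
python3 -m creep '[{"linear":[0,0,0.0005],"twist":[0,0,0],"fingers":1},{"linear":[0,0,0.001],"twist":[0,0,0],"fingers":1},{"linear":[0,0,0.001],"twist":[0,0,0],"fingers":1}]'
python3 d.py .5969 .1443 .0216; python3 wn.py w8.png
```

```text
time: 13.23
position: [0.5955, 0.1315, 0.0217]
tool_rot: [1.319, 1.136, -1.315]
ft_force: [1.7, 5.5, 4.8]
grip_width: 0.154
t 13.2333 pos [0.5955 0.1315 0.0217] delta tool [ 0.0001 -0.0005 -0.0129] zang -98.47 x [ 0.001  0.002 -1.   ] f [1.72 5.53 4.75] w 0.1540537208979988
time: 13.48
position: [0.5954, 0.1315, 0.0216]
tool_rot: [1.32, 1.137, -1.314]
ft_force: [1.9, 6.7, 3.0]
grip_width: 0.16
t 13.4833 pos [0.5954 0.1315 0.0216] delta tool [ 0.0001 -0.0004 -0.0129] zang -98.45 x [ 0.002  0.003 -1.   ] f [1.9  6.73 2.98] w 0.15986082061974777
plate x -15 y [3.3 6.7] z 0.0271 60
plate x -5 y [-39.1  16.7] z 0.027 1253
plate x 5 y [-39.3  18. ] z 0.0269 1636
plate x 15 y [-39.6  31.9] z 0.0265 1818
plate x 25 y [-39.8 -34.2] z 0.0281 244
plate x 35 y [-39.7  39.5] z 0.0271 75
slim x -5 y [55.7 63.8] z 0.0283 208
slim x 5 y [55.7 63.7] z 0.0282 253
slim x 15 y [55.7 63.5] z 0.0286 261
slim x 25 y [55.7 63.6] z 0.0284 281
slim x 35 y [55.2 86.9] z 0.0274 90
floor z 0.012536029149449845 2661
slim (array([624.7, 170.1]), array([38.3, 50.8]), 81.6)
plate (array([610.8, 101.3]), array([53.8, 57.9]), 81.7)
```

View pics/w8.png

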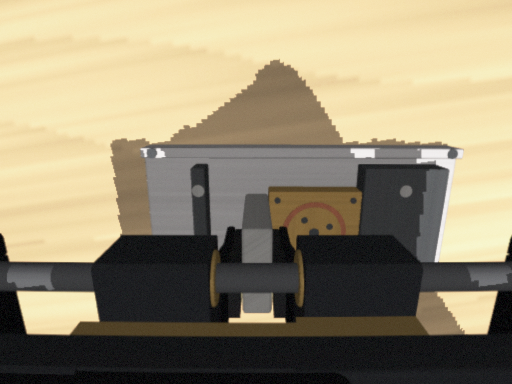

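The plate now meets the broad stop at column 359, and the tool stalled at the last step. I'll build up the push.

```bash
for i in 1; do python3 -m creep '[{"linear":[0,0,0.001],"twist":[0,0,0],"fingers":1},{"linear":[0,0,0.002],"twist":[0,0,0],"fingers":1},{"linear":[0,0,0.002],"twist":[0,0,0],"fingers":1},{"linear":[0,0,0.002],"twist":[0,0,0],"fingers":1}]'; done
python3 d.py .5969 .1443 .0216
```

```text
time: 13.87
position: [0.5954, 0.1314, 0.0217]
tool_rot: [1.322, 1.139, -1.312]
ft_force: [3.6, 9.8, 1.9]
grip_width: 0.163
t 13.8667 pos [0.5954 0.1314 0.0217] delta tool [ 0.0001 -0.0004 -0.013 ] zang -98.39 x [ 0.003  0.005 -1.   ] f [3.64 9.8  1.92] w 0.1626057056317915
```

```bash
python3 -m creep '[{"linear":[0.0002,0,0.001],"twist":[0,0,0],"fingers":1},{"linear":[0.0002,0,0.002],"twist":[0,0,0],"fingers":1},{"linear":[0.0002,0,0.003],"twist":[0,0,0],"fingers":1},{"linear":[0.0002,0,0.003],"twist":[0,0,0],"fingers":1},{"linear":[0.0002,0,0.003],"twist":[0,0,0],"fingers":1},{"linear":[0.0002,0,0.003],"twist":[0,0,0],"fingers":1}]'
python3 d.py .5969 .1443 .0216
python3 wn.py w9.png
python3 - <<'E'
from h import *
s,M=st(); im,w=cloud("side"); show(im,"s9.png",(170,120,300,240),5)
im,w=cloud("top"); show(im,"t9.png",(60,100,420,290),2.2)
for l in("jar","loupe","driver"): print(l,nets.place_of("top",l)[:1])
im,w=cloud("wrist")
p=w.reshape(-1,3); a=np.radians(81.5); Y=np.array([np.cos(a),np.sin(a)]); X=np.array([Y[1],-Y[0]]); d=p[:,:2]-[.5949,.1038]; x=d@X; y=d@Y; z=p[:,2]
# spacer far end face: x ~ +18 ; lean of face along y per height
for lo in np.arange(.012,.075,.006):
    k=(z>lo)&(z<lo+.006)&(x>.012)&(x<.022)&(y>.015)&(y<.038)
    if k.sum()>5: print(round(lo,3),k.sum(),"y",(np.percentile(y[k],[2,98])*1000).round(1),"x",np.percentile(x[k],[2,50,98]).round(4))
# narrow-gap: floor pixels between plate and broad stop
for x0 in np.arange(-.02,.025,.005):
    k=(abs(x-x0)<.0025)&(y>-.04)&(y<-.03); print(round(x0,3),k.sum(),z[k].min().round(4) if k.any() else None)
E
```

```text
time: 14.37
position: [0.5953, 0.1314, 0.0217]
tool_rot: [1.324, 1.141, -1.308]
ft_force: [4.0, 12.7, 0.9]
grip_width: 0.156
t 14.3667 pos [0.5953 0.1314 0.0217] delta tool [ 0.0002 -0.0003 -0.013 ] zang -98.31 x [ 0.005  0.009 -1.   ] f [ 4.01 12.71  0.91] w 0.15605537056287072
plate x -15 y [3.1 6.8] z 0.0271 59
plate x -5 y [-39.5  16.5] z 0.027 1230
plate x 5 y [-39.4  17.8] z 0.0269 1655
plate x 15 y [-39.3  31.8] z 0.0265 1799
plate x 25 y [-39.9 -34.2] z 0.0281 247
plate x 35 y [-39.8  16.3] z 0.0265 82
slim x -5 y [55.8 63.8] z 0.0282 215
slim x 5 y [55.7 63.7] z 0.0284 258
slim x 15 y [55.7 63.8] z 0.0284 264
slim x 25 y [55.7 63.7] z 0.0284 282
slim x 35 y [55.8 88.2] z 0.0272 91
floor z 0.012484768483566694 2625
slim (array([624.4, 172.4]), array([33.2, 50.3]), 81.5)
plate (array([611.4, 101.1]), array([53.7, 59.1]), 81.9)
jar [{'centre': [0.7322, -0.154, 0.0062], 'conf': 0.83}]
loupe [{'centre': [0.7012, -0.3411, -0.0017], 'conf': 0.46}]
driver [{'centre': [0.5549, 0.3579, -0.0013], 'conf': 0.82}]
0.012 246 y [20.  37.9] x [0.0127 0.0186 0.0217]
0.018 65 y [19.5 33.1] x [0.0174 0.018  0.0217]
0.024 207 y [15.  32.8] x [0.0125 0.0179 0.0218]
0.03 78 y [20.1 33.2] x [0.0171 0.0179 0.0184]
0.036 86 y [19.8 32.9] x [0.0172 0.0179 0.0183]
0.042 98 y [20.  32.7] x [0.0172 0.0179 0.0183]
0.048 98 y [19.6 32.9] x [0.0169 0.0178 0.0183]
0.054 117 y [19.4 32.6] x [0.0172 0.0179 0.0183]
0.06 129 y [19.6 32.3] x [0.017  0.0179 0.0184]
0.066 217 y [18.9 32.4] x [0.0123 0.0176 0.0183]
0.072 312 y [19.4 32.2] x [0.0121 0.0151 0.0179]
-0.02 0 None
-0.015 0 None
-0.01 0 None
-0.005 27 0.025
0.0 140 0.0254
0.005 142 0.0245
0.01 147 0.0251
0.015 150 0.0249
0.02 213 0.011
```

View pics/w9.png

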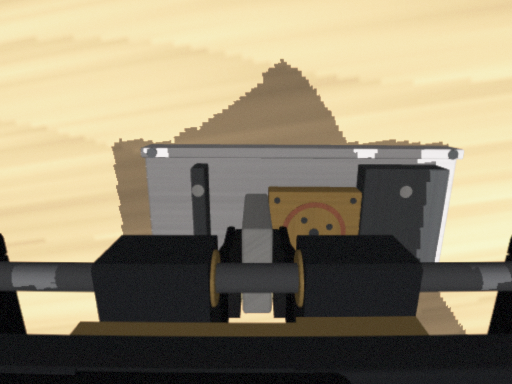

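View pics/s9.png

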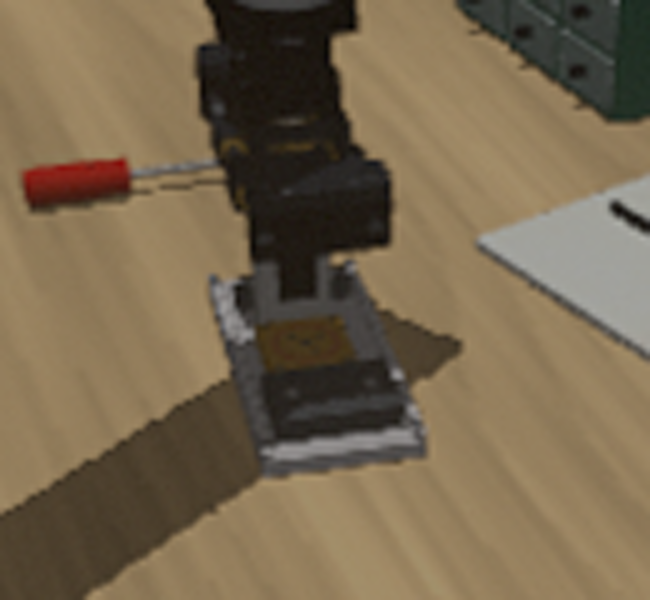

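View pics/t9.png

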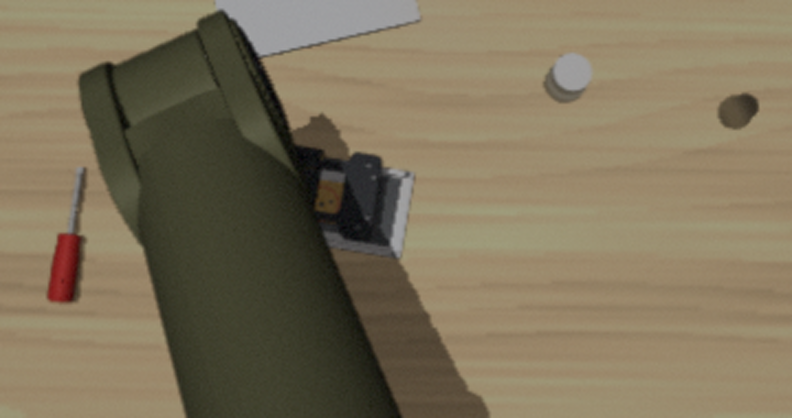

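The plate is flush: there are no floor pixels between it and the broad stop. The bystanders match their earlier readings within network noise. The spacer leans about 0.6° from the push, so I'll trim that out.

```bash
python3 -m creep '[{"linear":[0.0002,0,0],"twist":[0,-0.3,0],"fingers":1},{"linear":[0.0002,0,0],"twist":[0,-0.6,0],"fingers":1},{"linear":[0.0002,0,0],"twist":[0,-0.6,0],"fingers":1},{"linear":[0.0002,0,0],"twist":[0,-0.6,0],"fingers":1},{"linear":[0.0002,0,0],"twist":[0,-0.6,0],"fingers":1}]'
python3 d.py .5969 .1443 .0216
```

```text
time: 15.13
position: [0.5954, 0.1313, 0.0217]
tool_rot: [1.316, 1.134, -1.313]
ft_force: [4.1, 13.1, 2.1]
grip_width: 0.157
t 15.1333 pos [0.5954 0.1313 0.0217] delta tool [ 0.     -0.0004 -0.0131] zang -98.31 x [ 0.003 -0.001 -1.   ] f [ 4.14 13.13  2.06] w 0.15705344141303476
```

```bash
python3 -m creep '[{"linear":[0.0001,0,0.001],"twist":[0,-0.15,0],"fingers":1},{"linear":[0.0001,0,0.001],"twist":[0,-0.15,0],"fingers":1},{"linear":[0.0001,0,0.001],"twist":[0,-0.15,0],"fingers":1},{"linear":[0.0001,0,0.001],"twist":[0,-0.15,0],"fingers":1},{"linear":[0.0001,0,0.001],"twist":[0,-0.15,0],"fingers":1},{"linear":[0.0001,0,0.001],"twist":[0,-0.15,0],"fingers":1},{"linear":[0.0001,0,0.001],"twist":[0,-0.15,0],"fingers":1},{"linear":[0.0001,0,0.001],"twist":[0,-0.15,0],"fingers":1}]'
python3 d.py .5969 .1443 .0216
python3 - <<'E'
from h import *
im,w=cloud("wrist"); show(im,"w10.png")
p=w.reshape(-1,3); a=np.radians(81.5); Y=np.array([np.cos(a),np.sin(a)]); X=np.array([Y[1],-Y[0]]); d=p[:,:2]-[.5949,.1038]; x=d@X; y=d@Y; z=p[:,2]
for lo in (.03,.042,.054,.066):
    k=(z>lo)&(z<lo+.006)&(x>.016)&(x<.022)&(y>.015)&(y<.038); print(lo,(np.percentile(y[k],[2,50,98])*1000).round(1))
E
```

```text
time: 15.8
position: [0.5954, 0.1312, 0.0216]
tool_rot: [1.315, 1.133, -1.314]
ft_force: [4.1, 14.9, 1.5]
grip_width: 0.155
t 15.8 pos [0.5954 0.1312 0.0216] delta tool [ 0.     -0.0004 -0.0131] zang -98.29 x [ 0.003 -0.003 -1.   ] f [ 4.05 14.85  1.45] w 0.15503272532835827
0.03 [20.1 26.6 33.2]
0.042 [19.9 26.8 32.9]
0.054 [19.8 26.1 32.9]
0.066 [19.8 26.1 32.7]
```

View pics/w10.png

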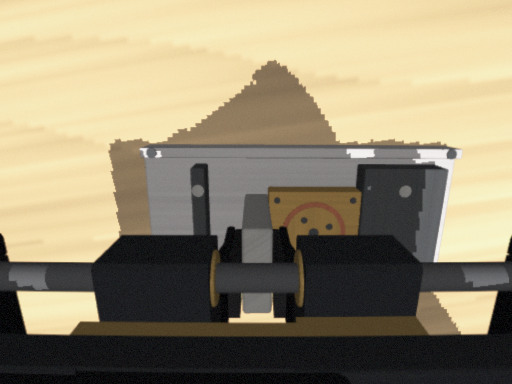

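The plate edge meets the broad stop at column 359 with no gap. The spacer is upright to about 0.5° and still gripped, pushing with about 15 N. Handing in.

```bash
python3 -c "
from bench import job
print(job.close_job())"
```

```text
the job is handed in; nothing more can be done
None
```

I put the spacer down on the nest floor in the wide gap and pushed the plate flush against the broad stop. I handed in at 15.8 s with the spacer still gripped and pressing; no verdict was reported.

**Last checks:**
- **Push:** about 15 N sideways, and the tool no longer advances when told to push further.
- **Plate:** no floor showed between it and the broad stop, over the part the wrist camera could see. The gripper hid the rest of that edge.
- **Spacer:** on the floor, upright to about 0.5°, with the jaws open 0.155 (its 14 mm thickness).
- **Jar, loupe and screwdriver:** the last readings match the first within the networks' error. The largest difference was about 5 mm for the loupe, at low confidence, and the arm never went near it.

**What disagreed:** my first grasp closed on nothing, just above the spacer. The wrist camera put the fingertips about 33 mm farther back than `ctrl.finger_overhang` says, so I used the measured position and the second grasp held. The spacer also leaned about 0.6° while pushing, and I trimmed that out.

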